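# Lay the rod lens in the tester and step the selector five clicks

## Robot

A 6-joint arm with a two-finger parallel gripper is mounted at the origin on the work surface. World frame = base frame: x ahead of the robot, y to its left, z up, the work surface at z = 0. Lengths are in mm, angles in rad, forces in N, time in s.
With the tool pointing down it reaches from about 250 to 800 mm from the base axis. Payload 3.9 kg.
Tool frame: the origin (TCP) lies midway between the tips of the shut fingers; the grasp point (between the pads) lies ctrl.grasp_offset behind it (ctrl.grasp_offset is the distance from the TCP to the grasp point, in mm); z points along the fingers, y is the direction in which the jaws open and shut (so a half turn about z gives the same grasp; the last joint's range is limited). The gripper opens to 85 mm and grips with 20 to 120 N. Pads are 22 mm wide; open, the fingers measure 114 mm over their backs; the gripper's body (76 mm by 85 mm) begins 54 mm behind the grasp point. The pads swing forward as they close: fully open they stand 13 mm farther back than shut.
Start: joints at [-1.156, 0.26, -0.138, 1.173, 0, 1.571], TCP at [211.573, -480.471, 207.204] pointing down, gripper open.
Joint ranges: [-2.78, 2.78], [-0.83, 1.72], [-1.28, 1.37], [-1.9, 2.12], [-1.57, 1.48], [-3.14, 3.14]. Speed limits (rad/s): [2.57, 2.57, 3.14, 3.14, 3.14, 3.14].

## Interface

Orientations are given as a unit quaternion [x, y, z, w].
In Python, from cell import ctrl, set_gripper, read_camera, job, trace gives the robot as it stands. The module is installed in compiled form; this text tells all that it offers. Calls block until the motion is done:
- ctrl.movep(position, orientation): joint-space move of the TCP to a pose.
- ctrl.line_to(position, rotation=None, max_speed=150): straight line of the TCP; rotation=None keeps the orientation; max_speed is the mean speed in mm/s.
- ctrl.move_j(angles): joint-space move.
- set_gripper(opening): opening from 0.0 (shut) to 1.0 (fully open); the grip force is fixed at half the most; returns when the fingers have stopped.
- ctrl.wait(seconds).
- ctrl.solve_ik(position, orientation): joint angles nearest the present ones, or None.
- read_camera(name): name is "side" or "top"; returns a dict with "frame" (480x640x3 uint8, red, green, blue), "K" (3x3 intrinsics, pixels), "pose" (4x4, takes a point from camera to world coordinates). Camera axes: x right, y up, looking along -z (the intrinsics and any distortion apply to the point x, -y, -z); pixel columns grow to the right and rows downward; lengths in mm; the calibration is good to about 2 mm. A picture is of the moment at which its call begins. There is no depth.
A pose or a line that the arm cannot do raises ctrl.PlanningError and nothing moves.
- job.hand_in(): hands the job in, once; it reports no verdict.
Trained networks look in the newest picture that a camera, given by its name, has taken for a name from the list of things; names that differ only in an ending like _2 or _b are one class to them, and where a whole thing is asked for, a point or a joint stands for the part that bears it (a point fixed in the world has none). Each returns a list of dicts, best first, with "score" (0 to 1); they miss things now and then, are a little off and sometimes report something else, mostly with a low value. They report only what shows in the picture. A call takes as long as a camera call. They do not tell look-alikes from the thing itself.
- trace(camera, query): "pixels" (480x640 bool, what is visible of it) and "point" ([row, column] in pixels, amid what is visible of it).
Readings, each from a call of its own:
- ctrl.current_t(): time.
- ctrl.current_qpos(): joint angles.
- ctrl.current_dq(): joint speeds.
- ctrl.current_tau(): joint torques, N m.
- ctrl.current_tool_pos(): TCP position.
- ctrl.current_ee_rot(): TCP orientation.
- ctrl.current_contact_force(): force on the tool from outside, world axes, zero at the start.
- ctrl.current_ft_torque(): the same for the moment, N m.
- ctrl.current_width(): opening from 0.0 (shut) to 1.0 (fully open).
Only numpy, scipy, OpenCV 4.12 (cv2) and the standard library are available. Lean on these libraries where they do the work, as an engineer would, in place of code of your own. Each camera call takes 0.05 s, during which the arm holds its last target.

## Task

Lay the loose rod lens lengthwise in the V cradle of the lens tester and let go of it; then step the tester's push-to-turn selector exactly five clicks clockwise from where it stands now, leaving it clicked in and popped back out with the rod still in the cradle. The selector turns only while it is pushed fully in along its sloping axis; do not disturb the lens rack, key cap sprue, battery spring or chassis bracket.

Things in the scene. Friction and masses are not known exactly. Their poses are not given: they have to be found in the camera images.
- lamp (a point): Middle of a white lamp tube, 12 mm thick, 170 mm long along the tester's y, 262 mm above the table and 15 mm to +x of the tester's origin, on two thin posts (y +-70 mm) rising from the console's high edge. It stands in the way of a vertical tool over the selector: come in along the selector's axis, from the low side.
- tester: Fixed lens tester. Dark base plate 170 x 310 x 10 mm under a grey-green wedge console 150 (x) x 160 (y) mm whose panel slopes 35 degrees: low edge (-x) 40 mm, high edge (+x) 145 mm above the table. Origin on the table under the console's middle, z up. The panel's outward normal, the selector's axis, is (-0.574, 0, 0.819) in this frame. The V cradle is on the base plate's -y end.
- cradle (a point): Where the rod lens's centre lies when home in the V cradle: 45 mm above the table; axes as the tester's, the rod lies along x. Two black 90-degree V supports, 12 mm thick, centred 34 mm either side along x, leave a 56 mm gap for the fingers down to the base plate, 35 mm below this point. The Vs are about 42 mm wide in y; their rims stand about 3 mm above this point.
- rod_lens: Clear blue-grey rod lens with an orange band at each end, cylinder 20 mm in diameter, 96 mm long, about 40 g, lying on the table and free to roll. Origin at its centre, x along its axis; y and z turn as it rolls.
- selector (a joint): Selector angle, rad, growing clockwise (looking at the panel). One click is 24 degrees (0.4189): rests at 0, 0.419, 0.838 ... 3.770, ten black ticks on the white dial; it starts at one of the first four. End stops at -0.12 and 3.94. A sprung ball pulls it to the nearest rest with up to about 0.15 N m; half-way, at 12 degrees, it tips over to the next.
- selector_push (a joint): How far the selector is pushed in along its axis, m: 0 out, 0.009 fully in. A spring resists with about 5 N at first and 9 N fully in (a damper adds 1 N at 25 mm/s), and pops it out in 0.3 s when let go. Out, a pin locks the turning to about 2 degrees of play; it turns freely only from about 8 mm in.
- selector_grip (a point): Point on the selector's axis inside its bar grip, 37 mm out from the panel when popped out. z points out of the panel along the axis, x along the bar towards the pointer end. A black disc, 56 mm across (its top face 17 mm below this point along -z), carries the bar: 46 mm long (x), 12 mm wide (y), its top 10 mm above this point.
- pointer_tip (a point): Outer end of the orange pointer stripe on the disc's top face, 27 mm from the selector's axis. x points outward along the pointer.
- lens_rack: Bystander: wooden rack 100 x 170 mm with two rows of uprights holding six smoky grey lenses, 58 mm high, origin under its centre.
- sprue: Bystander: orange plastic sprue with eight key caps, 120 x 56 x 11 mm, origin under its centre.
- battery_spring: Bystander: conical nickel battery spring, 22 mm across, 26 mm high, standing; origin under its centre.
- bracket: Bystander: dull steel L chassis bracket, 100 x 50 mm, 40 mm high on its +y edge, origin under its centre.
Not all that is in view belongs to the job. What is shaped like the rod_lens but yellow is not meant.

How it is judged:
By the outcome, as a careful person would: the job done as asked, in the order asked, and still so for the second after the job is handed in, with the robot touching nothing.
It also fails if it takes over 51 s, if anything falls off the work surface, if the arm or the gripper's body presses on something with over 40 N, if the wrist force passes 120 N, or if a joint passes its speed limit or range.

## Working session

There is one attempt and no reset: what is moved stays moved. The work goes in short steps, each a Python script; the robot and the scene stay as the last script left them, time stands still between calls to the robot, and variables do not carry over. Pictures are saved under pics/ and viewed, and the job is handed in when it is done.

```bash
mkdir -p pics; ls
python3 - <<'E'
from cell import ctrl, read_camera, trace
import cv2, numpy as np
for n in ("side","top"):
    c=read_camera(n); cv2.imwrite(f"pics/{n}0.png",c["frame"][:,:,::-1]); print(n,c["K"].tolist(),np.round(c["pose"],4).tolist(),[k for k in c])
    for q in ["tester","rod_lens","selector","pointer_tip","selector_grip","lamp","cradle","lens_rack","sprue","battery_spring","bracket"]:
        try:
            r=trace(n,q); print(q,[(round(d["score"],2),[int(v) for v in d["point"]],int(d["pixels"].sum())) for d in r])
        except Exception as e: print(q,e)
print(ctrl.current_t(),ctrl.grasp_offset,ctrl.current_ee_rot(),ctrl.current_tool_pos())
E
```

```text
pics
side [[492.5494716704717, 0.0, 321.49137307807337], [0.0, 492.5494716704717, 240.68337249019748], [0.0, 0.0, 1.0]] [[-0.9484, 0.2281, -0.2203, 293.1382], [-0.3166, -0.6421, 0.6982, 804.6066], [0.0178, 0.7319, 0.6812, 931.808], [0.0, 0.0, 0.0, 1.0]] ['frame', 'K', 'pose']
tester [(0.77, [289, 276], 8880), (0.51, [418, 195], 1252)]
rod_lens [(0.65, [197, 403], 150), (0.6, [216, 384], 230), (0.51, [243, 392], 248), (0.51, [180, 304], 1528)]
selector [(0.58, [286, 283], 420), (0.25, [450, 323], 1209)]
pointer_tip [(0.73, [287, 285], 449)]
selector_grip [(0.84, [285, 282], 424)]
lamp [(0.85, [292, 283], 8592)]
cradle [(0.6, [291, 280], 8591)]
lens_rack [(0.75, [182, 305], 1449), (0.18, [290, 278], 8715)]
sprue [(0.79, [448, 319], 1148)]
battery_spring [(0.41, [280, 389], 32), (0.26, [216, 383], 226)]
bracket [(0.68, [414, 193], 1278)]
top [[458.03066722119206, 0.0, 316.1155527712336], [0.0, 458.03066722119206, 245.17621401094252], [0.0, 0.0, 1.0]] [[-0.0147, 0.9891, -0.1468, 419.2766], [-0.9999, -0.0142, 0.0042, 19.4251], [0.0021, 0.1469, 0.9892, 1090.1897], [0.0, 0.0, 0.0, 1.0]] ['frame', 'K', 'pose']
tester [(0.9, [226, 291], 10591), (0.15, [209, 144], 1087)]
rod_lens [(0.78, [292, 452], 323), (0.6, [322, 411], 350)]
selector [(0.68, [232, 262], 512)]
pointer_tip [(0.83, [231, 263], 503), (0.52, [228, 288], 10383)]
selector_grip [(0.77, [228, 264], 472)]
lamp [(0.79, [228, 291], 10281)]
cradle [(0.83, [232, 288], 10341)]
lens_rack [(0.72, [186, 472], 3057), (0.48, [229, 264], 494)]
sprue [(0.88, [325, 150], 944)]
battery_spring []
bracket [(0.74, [230, 288], 10347), (0.59, [210, 144], 1187)]
1.2 18.700000000000003 [ 9.78570322e-01  2.05912901e-01  6.50924035e-06 -3.86125268e-05] [ 211.57264684 -480.45817086  207.18380544]
```

View pics/top0.png

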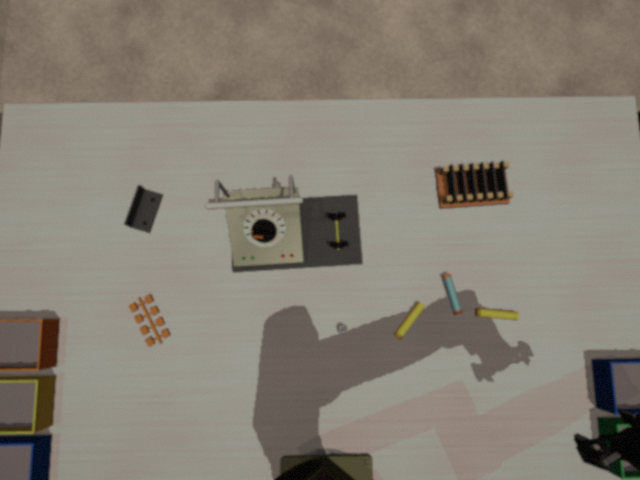

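View pics/side0.png

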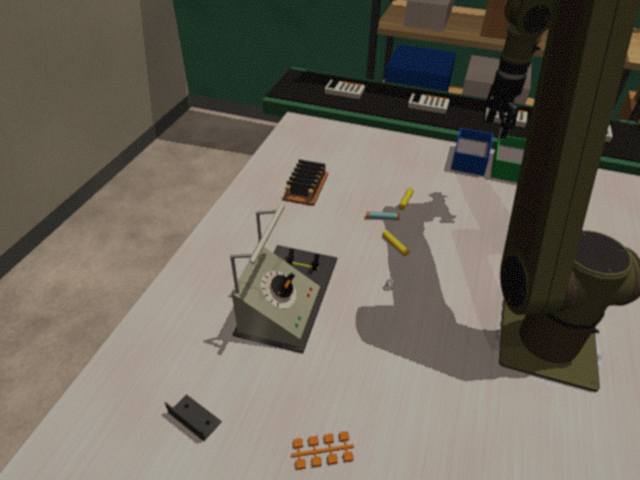

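Run:
```python
import cv2
a=cv2.imread('pics/top0.png');b=cv2.imread('pics/side0.png')
cv2.imwrite('pics/t_rod.png',cv2.resize(a[250:350,380:500],None,fx=6,fy=6,interpolation=cv2.INTER_CUBIC))
cv2.imwrite('pics/t_tst.png',cv2.resize(a[150:290,200:380],None,fx=4.4,fy=4.2,interpolation=cv2.INTER_CUBIC))
cv2.imwrite('pics/s_tst.png',cv2.resize(b[170:350,200:440],None,fx=3.3,fy=3.3,interpolation=cv2.INTER_CUBIC))
```

```text
(no output)
```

View pics/t_rod.png

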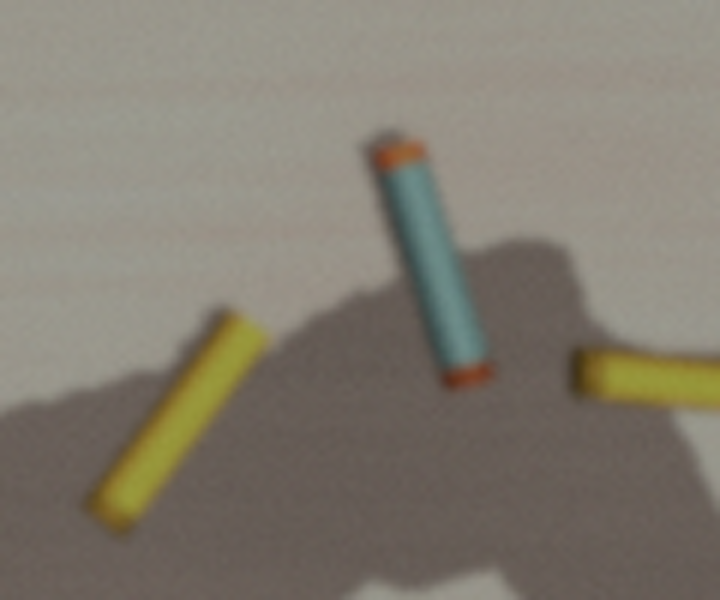

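View pics/t_tst.png

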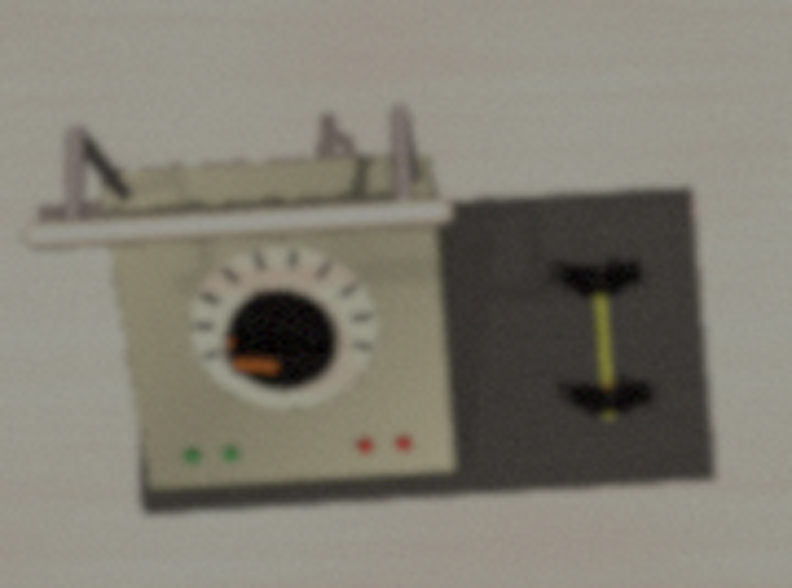

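View pics/s_tst.png

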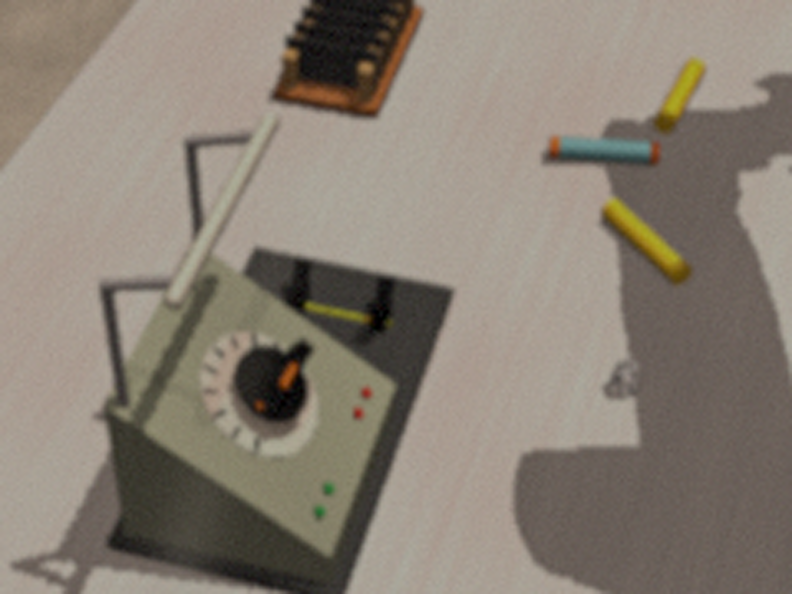

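The rod wanted is blue-grey with orange ends at (452,292) in top and (383,215) in side. The two yellow rods, (410,320) and (497,314) in top, are look-alikes and are rejected. The yellow line at the cradle, (338,233) in top, is only paint on the base. The pointer points left (+y), at about the first or second tick.

```bash
cat > h.py <<'E'
import numpy as np, cv2
from scipy.optimize import least_squares
from scipy.spatial.transform import Rotation as R
CAM={'side':(np.array([[492.549,0,321.491],[0,492.549,240.683],[0,0,1]]),None),'top':(np.array([[458.031,0,316.116],[0,458.031,245.176],[0,0,1]]),None)}
from cell import ctrl,set_gripper,read_camera,job,trace
import os,pickle
def cams():
    if os.path.exists('cams.pkl'): return pickle.load(open('cams.pkl','rb'))
    d={n:{k:np.array(v) for k,v in read_camera(n).items()} for n in('side','top')}
    pickle.dump(d,open('cams.pkl','wb')); return d
def proj(c,P):
    P=np.atleast_2d(P); T=c['pose']; q=(P-T[:3,3])@T[:3,:3]; q=q*[1,-1,-1]
    p=q@c['K'].T; return p[:,:2]/p[:,2:]
def ray(c,uv):
    u=np.linalg.inv(c['K'])@[uv[0],uv[1],1]; d=c['pose'][:3,:3]@(u*[1,-1,-1]); return c['pose'][:3,3],d
def onz(c,uv,z):
    o,d=ray(c,uv); return o+d*(z-o[2])/d[2]
E
cat > fit.py <<'E'
from h import *
C=cams()
top=lambda u,v:((u+.5)/4.4-.5+200,(v+.5)/4.2-.5+150)
sid=lambda u,v:((u+.5)/3.3-.5+200,(v+.5)/3.3-.5+170)
obs=[('top',(-75,80,40),top(150,488)),('top',(-75,-80,40),top(456,470)),('top',(-85,'ym',10),top(713,478)),('top',(85,'ym',10),top(690,190)),
('top',(15,85,262),top(28,235)),('top',(15,-85,262),top(450,212)),
('side',(-75,80,40),sid(332,557)),('side',(-75,-80,40),sid(396,385)),('side',(75,80,145),sid(110,405)),('side',(75,-80,145),sid(207,250)),
('side',(-85,'ym',10),sid(453,290)),('side',(85,'ym',10),sid(257,248)),('side',(15,85,262),sid(178,298)),('side',(15,-85,262),sid(272,122))]
def w(p,P): 
    c,s=np.cos(p[2]),np.sin(p[2]);return np.array([p[0]+c*P[0]-s*P[1],p[1]+s*P[0]+c*P[1],P[2]])
def res(p):
    r=[]
    for n,P,uv in obs:
        P=[p[3] if a=='ym' else a for a in P]; off=p[4:6] if n=='top' else p[6:8]
        r+=list(proj(C[n],w(p,P))[0]+off-uv)
    return np.array(r+list(p[4:8]*1.0))
s=least_squares(res,[560,60,0,-225,0,0,0,0],loss='soft_l1')
print(np.round(s.x,3)); print(np.round(res(s.x),1)[:28].reshape(-1,2).tolist())
p=s.x
c,sn=np.cos(p[2]),np.sin(p[2]); Rt=np.array([[c,-sn,0],[sn,c,0],[0,0,1]])
def tofr(n,uv,h): # panel plane at height h along normal; returns panel coords (up-slope, y)
    off=p[4:6] if n=='top' else p[6:8]
    o,d=ray(C[n],np.array(uv)-off); o=Rt.T@(o-[p[0],p[1],0]); d=Rt.T@d
    nn=np.array([-.5736,0,.8192]); P0=np.array([0,0,92.5])+nn*h
    X=o+d*(nn@(P0-o))/(nn@d)-P0; return np.array([X@[.8192,0,.5736],X[1]])
ticks=[(215,355),(204,326),(210,298),(232,275),(261,262),(292,258),(325,270),(348,290),(362,318),(362,346)]
T=np.array([tofr('top',top(*t),1) for t in ticks])
ci=least_squares(lambda q:np.hypot(T[:,0]-q[0],T[:,1]-q[1])-q[2],[0,0,38]).x
ang=np.degrees(np.arctan2(-(T[:,1]-ci[1]),T[:,0]-ci[0])) # clockwise from up-slope
print('dial',ci.round(1),'tick ang',ang.round(0))
for n,u in(('top',top(232,342)),('side',sid(260,406))):
    q=tofr(n,u,20); print('disc mark',n,q.round(1),np.degrees(np.arctan2(-q[1],q[0])))
for n,u in(('top',top(255,366)),('side',sid(290,376))):
    q=tofr(n,u,47); print('bar mark',n,q.round(1),np.degrees(np.arctan2(-q[1],q[0])))
pickle.dump(p,open('tester.pkl','wb'))
# rod
for n,(a,b,cc,d) in(('top',(250,330,425,475)),('side',(200,230,355,410))):
    f=C[n]['frame'].astype(int); m=np.zeros(f.shape[:2],bool)
    sub=f[a:b,cc:d]; r,g,bl=sub[...,0],sub[...,1],sub[...,2]
    m[a:b,cc:d]=((bl-r>8))|((r-bl>45)&(r-g>35))
    k,l,st,ce=cv2.connectedComponentsWithStats(m.astype(np.uint8),connectivity=8)
    i=1+np.argmax(st[1:,4]); ys,xs=np.nonzero(l==i); print(n,st[1:,4].tolist())
    off=p[4:6] if n=='top' else p[6:8]
    X=np.array([onz(C[n],np.array([x,y])-off,10) for x,y in zip(xs,ys)])[:,:2]
    mu=X.mean(0); U=np.linalg.svd(X-mu)[2][0]; t=(X-mu)@U
    print(n,'rod',mu.round(1),'mid',(mu+U*(t.max()+t.min())/2).round(1),'ang',np.degrees(np.arctan2(U[1],U[0])),'len',np.ptp(t))
E
python3 fit.py
```

```text
[ 6.06079e+02  1.27750e+02  3.77480e+01 -2.17267e+02 -3.22000e-01
 -8.33000e-01  7.51000e-01  4.33000e-01]
[[0.2, 0.3], [0.1, 0.2], [0.1, 0.3], [-0.2, -0.8], [2.5, 0.4], [-1.7, 0.2], [0.2, 0.3], [0.7, -0.0], [-1.3, -0.2], [-3.2, -3.0], [1.0, 0.0], [-0.2, 0.1], [-0.4, 0.4], [0.3, 0.1]]
dial [ 0.5  0.8 39.6] tick ang [-110.  -84.  -61.  -35.  -11.   11.   36.   60.   85.  109.]
disc mark top [ 3.  25.3] -83.20628029991532
disc mark side [ 3.9 25.8] -81.44357128933895
bar mark top [ 1.2 12. ] -84.08110860283082
bar mark side [ 1.8 12.5] -81.71810747222115
top [21, 247, 17]
top rod [ 457.3 -303.5] mid [ 457.9 -303.4] ang -165.40343030759135 len 75.23244890036321
side [13, 158, 13]
side rod [ 459.  -307.1] mid [ 459.3 -307. ] ang -163.33806705845427 len 77.09163373446725
```

```bash
cat > plan.py <<'E'
from h import *
p=pickle.load(open('tester.pkl','rb')); yaw=(p[2]+np.pi)%(2*np.pi)-np.pi
c,s=np.cos(yaw),np.sin(yaw); Rt=np.array([[c,-s,0],[s,c,0],[0,0,1]]); t0=np.array([p[0],p[1],0])
W=lambda P: t0+Rt@np.array(P,float)
n=np.array([-.5736,0,.8192]); u=np.array([.8192,0,.5736])
G0=np.array([0,0,92.5])+37*n
def sel_R(phi,flip=0):
    f=np.radians(phi); b=(np.cos(f)*u-np.sin(f)*np.array([0,1,0]))*(-1 if flip else 1)
    z=-n; return R.from_matrix(Rt@np.c_[b,np.cross(z,b),z])
def down(ang,tilt=0,flip=0): # x axis of tool along azimuth ang (rad); tilt about that x axis
    x=np.array([np.cos(ang),np.sin(ang),0])*(-1 if flip else 1); z=np.array([0,0,-1.]); y=np.cross(z,x)
    return R.from_rotvec(tilt*np.array([np.cos(ang),np.sin(ang),0]))*R.from_matrix(np.c_[x,y,z])
def offs(n): return p[4:6] if n=='top' else p[6:8]
E
python3 - <<'E'
from plan import *
C=cams(); print('yaw',yaw,'t',t0)
top=lambda u,v:((u+.5)/4.4-.5+200,(v+.5)/4.2-.5+150)
def tz(n,uv,z): return Rt.T@(onz(C[n],np.array(uv)-offs(n),z)-t0)
for q in [(555,270),(640,270),(562,397),(650,395),(597.5,272),(606,396)]: print('rim',tz('top',top(*q),48).round(1))
for q in [(600,295),(608,418)]: print('line',tz('top',top(*q),10).round(1),tz('top',top(*q),25).round(1))
# draw overlay of cradle model with y=-150
ims=[]
for nme,(a,b,cc,d) in(('top',(180,280,280,380)),('side',(230,290,270,345))):
    f=C[nme]['frame'][:,:,::-1].copy(); k=5
    im=cv2.resize(f[a:b,cc:d],None,fx=k,fy=k,interpolation=cv2.INTER_CUBIC)
    for yc,col in((-150,(0,255,0)),):
        for xx in(-40,-28,28,40):
            pts=[proj(C[nme],W((xx,yc+yy,zz)))[0]+offs(nme) for yy,zz in((-21,10),(-21,48),(-3,32),(0,31),(3,32),(21,48),(21,10))]
            pts=((np.array(pts)-[cc,a]+.5)*k).astype(int); cv2.polylines(im,[pts],False,col,1)
    ims.append(im); cv2.imwrite(f'pics/ov_{nme}.png',im)
# yellow rods, spring
for nme,uv in(('y1',(410,320)),('y2a',(477,313)),('y2b',(517,316)),('y1top',(420,303)),('spring',(341,327))): print(nme,onz(C['top'],np.array(uv)-offs('top'),10).round(0))
E
```

```text
yaw 0.04857063797759409 t [606.07933909 127.74964533   0.        ]
rim [  32.4 -138.7   48. ]
rim [  29.6 -183.5   48. ]
rim [ -38.7 -137.6   48. ]
rim [ -40.5 -183.6   48. ]
rim [  29.8 -161.    48. ]
rim [ -39.6 -160.6   48. ]
line [  24.4 -163.7   10. ] [  21.4 -162.8   25. ]
line [ -46.7 -163.1   10. ] [ -48.7 -162.2   25. ]
y1 [ 398. -202.   10.]
y2a [ 412. -359.   10.]
y2b [ 404. -452.   10.]
y1top [ 437. -227.   10.]
spring [385. -41.  10.]
```

Run:
```python
from plan import *
np.set_printoptions(suppress=True,precision=3)
ra=np.radians(15.5)
for fl in(0,1):
    for z in(3,90): print('rod',fl,z,ctrl.solve_ik([458.3,-305.3,z],down(ra,0,fl).as_quat()))
    for t in(-.2,0,.2): print('crad',fl,t,ctrl.solve_ik(W((0,-150,39)),down(yaw,t,fl).as_quat()), 'z',down(yaw,t,fl).as_matrix()[:,2])
    for phi in(-84,-24,36): print('sel',fl,phi,ctrl.solve_ik(W(G0-16*n),sel_R(phi,fl).as_quat()),ctrl.solve_ik(W(G0+80*n),sel_R(phi,fl).as_quat()))
```

```text
rod 0 3 [-0.588  0.468 -0.403  0.7    0.     2.283]
rod 0 90 [-0.588  0.378 -0.285  0.907  0.     2.283]
crad 0 -0.2 [ 0.076  0.525 -0.203  0.848 -0.2   -3.114] z [ 0.01  -0.198 -0.98 ]
crad 0 0 [-0.036  0.52  -0.191  0.86   0.     3.057] z [ 0.  0. -1.]
crad 0 0.2 [-0.146  0.548 -0.16   0.902  0.196  2.944] z [-0.01   0.198 -0.98 ]
sel 0 -84 [ 0.288  0.144 -0.839 -0.01  -0.137  1.873] [ 0.324 -0.06  -0.794  0.244 -0.157  1.903]
sel 0 -24 [ 0.288  0.144 -0.839 -0.01  -0.137  2.92 ] [ 0.324 -0.06  -0.794  0.244 -0.157  2.951]
sel 0 36 [ 0.288  0.144 -0.839 -0.01  -0.137 -2.316] [ 0.324 -0.06  -0.794  0.244 -0.157 -2.285]
rod 1 3 [-0.588  0.468 -0.403  0.7    0.    -0.858]
rod 1 90 [-0.588  0.378 -0.285  0.907  0.    -0.858]
crad 1 -0.2 [ 0.076  0.525 -0.203  0.848 -0.2    0.028] z [ 0.01  -0.198 -0.98 ]
crad 1 0 [-0.036  0.52  -0.191  0.86   0.    -0.085] z [ 0.  0. -1.]
crad 1 0.2 [-0.146  0.548 -0.16   0.902  0.196 -0.198] z [-0.01   0.198 -0.98 ]
sel 1 -84 [ 0.288  0.144 -0.839 -0.01  -0.137 -1.269] [ 0.324 -0.06  -0.794  0.244 -0.157 -1.238]
sel 1 -24 [ 0.288  0.144 -0.839 -0.01  -0.137 -0.221] [ 0.324 -0.06  -0.794  0.244 -0.157 -0.191]
sel 1 36 [ 0.288  0.144 -0.839 -0.01  -0.137  0.826] [ 0.324 -0.06  -0.794  0.244 -0.157  0.856]
```

Run:
```python
from plan import *
np.set_printoptions(suppress=True,precision=2)
C=cams()
nme,(a,b,cc,d)='top',(180,280,280,380); k=5
f=C[nme]['frame'][:,:,::-1].copy(); im=cv2.resize(f[a:b,cc:d],None,fx=k,fy=k,interpolation=cv2.INTER_CUBIC)
nme2,(a2,b2,c2,d2)='side',(235,285,275,335)
def ov(nme,a,b,cc,d,k):
    im=cv2.resize(C[nme]['frame'][a:b,cc:d,::-1],None,fx=k,fy=k,interpolation=cv2.INTER_CUBIC)
    for xx in(-40,-28,28,40):
        pts=[proj(C[nme],W((xx,-161.5+yy,zz)))[0]+offs(nme) for yy,zz in((-21,10),(-21,48),(-3,32),(3,32),(21,48),(21,10))]
        pts=((np.array(pts)-[cc,a]+.5)*k).astype(int); cv2.polylines(im,[pts],False,(0,255,0),1)
    return im
A=ov('top',195,270,315,365,7);B=ov('side',235,285,275,335,7)
H=max(A.shape[0],B.shape[0]); cv2.imwrite('pics/ov.png',np.hstack([cv2.copyMakeBorder(q,0,H-q.shape[0],0,0,0) for q in(A,B)]))
q=down(np.radians(15.5),0,1).as_quat()
X=[458.3,-305.3]
ctrl.movep(X+[70],q); print(ctrl.current_t())
for n in('side','top'):
    im=read_camera(n)['frame'];cv2.imwrite(f'pics/{n}1.png',cv2.resize(im[150:310,330:540,::-1] if n=='side' else im[230:390,370:580,::-1],None,fx=3,fy=3))
```

```text
3.3833
```

View pics/ov.png

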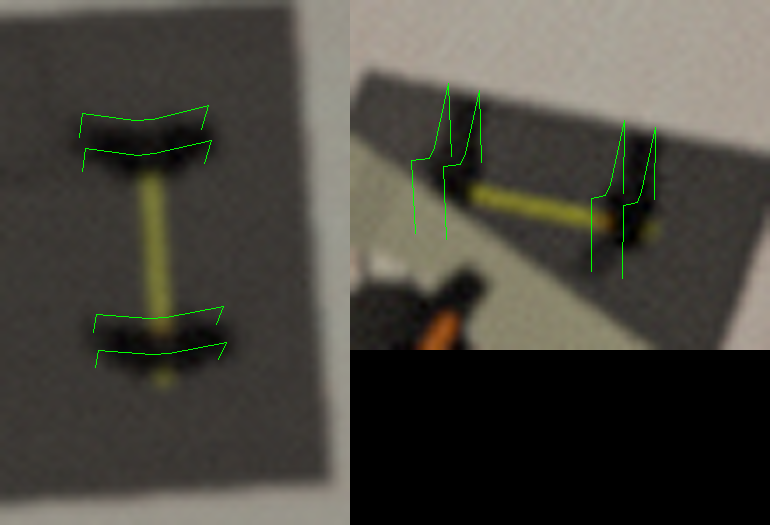

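View pics/side1.png

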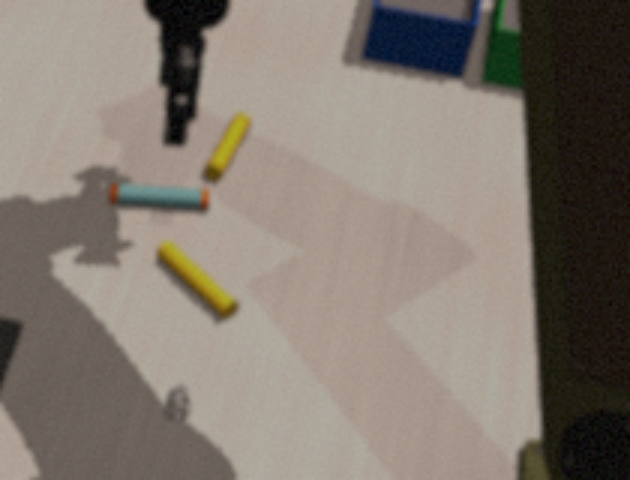

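The gripper now hangs over the blue rod at (160,195) in the crop, with the yellow rods well clear. The V overlay looks offset by a few mm in x, so I'll check that more closely before placing.

Run:
```python
from plan import *
C=cams()
def ov(nme,a,b,cc,d,k,cx):
    f=np.clip((C[nme]['frame'][a:b,cc:d,::-1].astype(float))*2.2,0,255).astype(np.uint8)
    im=cv2.resize(f,None,fx=k,fy=k,interpolation=cv2.INTER_CUBIC)
    if cx is None: return im
    def L(P,col):
        pts=[proj(C[nme],W(q))[0]+offs(nme) for q in P]
        cv2.polylines(im,[((np.array(pts)-[cc,a]+.5)*k).astype(int)],False,col,1)
    for xx in(-34,34):
        L([(cx+xx,-161.5+yy,zz) for yy,zz in((-21,48),(0,31),(21,48))],(0,255,0))
    L([(cx-48,-161.5,10),(cx+48,-161.5,10)],(255,0,255))
    return im
for nme,a,b,cc,d in(('top',205,257,318,358),('side',240,282,280,326)):
    cv2.imwrite(f'pics/o2{nme}.png',np.hstack([ov(nme,a,b,cc,d,6,c) for c in(None,0,-6)]))
```

```text
(no output)
```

View pics/o2top.png

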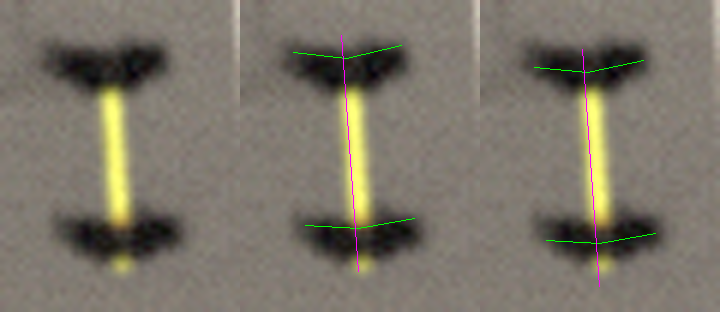

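View pics/o2side.png

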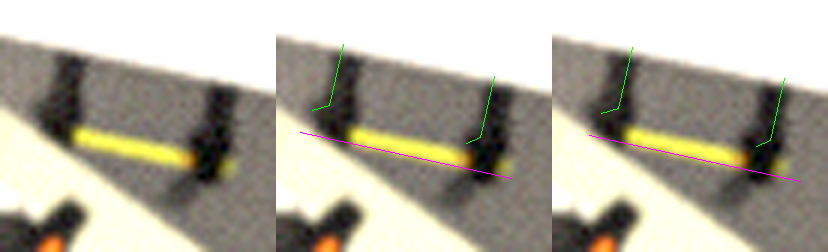

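The line tail fits x≈0 in both views and the y centre is about -163, so I'll use cradle (-1.5, -163). Grasping now.

Run:
```python
from plan import *
np.set_printoptions(suppress=True,precision=2)
X=[458.3,-305.3]
ctrl.line_to(X+[3],max_speed=100); print(ctrl.current_t(),ctrl.current_contact_force())
set_gripper(0.0); print(ctrl.current_width(),ctrl.current_contact_force())
ctrl.line_to(X+[110],max_speed=200); print(ctrl.current_t(),ctrl.current_width(),ctrl.current_contact_force())
for n in('side','top'):
    im=read_camera(n)['frame'];cv2.imwrite(f'pics/{n}2.png',cv2.resize(im[100:260,330:540,::-1] if n=='side' else im[230:390,370:580,::-1],None,fx=2.5,fy=2.5))
a=cv2.imread('pics/side2.png');b=cv2.imread('pics/top2.png');cv2.imwrite('pics/2.png',np.vstack([a,b])[:800,:][:,:])
cv2.imwrite('pics/2.png',cv2.resize(np.hstack([a,b]),(800,305)))
```

```text
4.3 [ 0.14  0.25 -0.05]
-0.00018253266366033476 [ 0.48 -0.25  0.72]
5.75 0.000986752579689472 [-0.64  0.44 -1.07]
```

View pics/2.png

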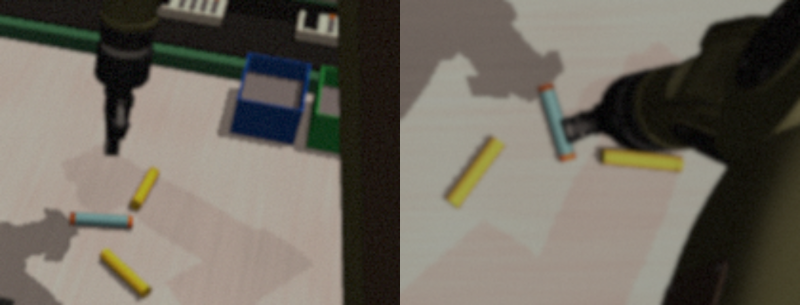

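The jaws shut empty. The rod still lies at (555,120) in the top crop. I'll compare the projected TCP with the picture.

Run:
```python
from plan import *
np.set_printoptions(suppress=True,precision=2)
print(ctrl.current_tool_pos(),ctrl.current_qpos(),R.from_quat(ctrl.current_ee_rot()).as_matrix()[:,2])
for n in('side','top'):
    c=read_camera(n); uv=proj(c,ctrl.current_tool_pos())[0]+offs(n); u0=proj(c,[458.3,-305.3,10])[0]+offs(n);print(n,uv,u0)
    im=c['frame'][:,:,::-1].copy(); 
    x,y=[int(v) for v in u0]
    k=5;a,b=y-80,x-60
    z=cv2.resize(im[a:a+120,b:b+120],None,fx=k,fy=k,interpolation=cv2.INTER_CUBIC)
    for q,col in((uv,(0,0,255)),(u0,(0,255,0))): cv2.circle(z,(int((q[0]-b+.5)*k),int((q[1]-a+.5)*k)),4,col,-1)
    cv2.imwrite(f'pics/{n}3.png',z)
a=cv2.imread('pics/side3.png');b=cv2.imread('pics/top3.png');cv2.imwrite('pics/3.png',cv2.resize(np.hstack([a,b]),(800,400)))
```

```text
[ 457.04 -304.44  108.25] [-0.59  0.36 -0.26  0.95  0.   -0.86] [-0.  0. -1.]
side [387.26 188.42] [383.28 215.21]
top [466.26 292.17] [452.85 293.51]
```

View pics/3.png

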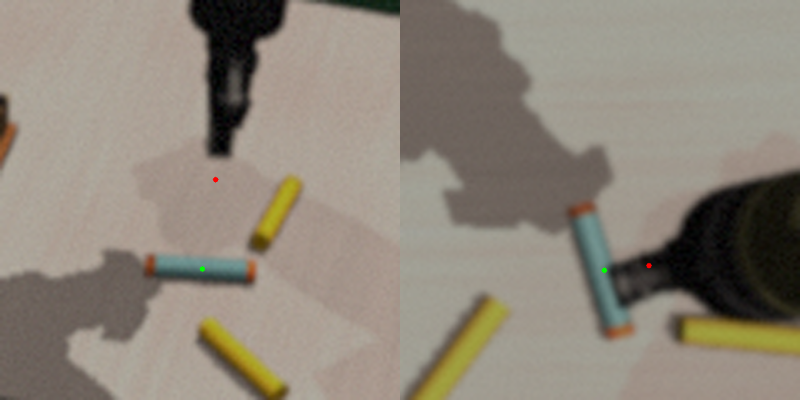

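Run:
```python
from plan import *
np.set_printoptions(suppress=True,precision=2)
print(ctrl.current_tool_pos(),ctrl.current_t(),ctrl.current_dq())
C={n:read_camera(n) for n in('side','top')}
for n in C: 
    print(n,np.abs(C[n]['pose']-cams()[n]['pose']).max(),np.abs(C[n]['K']-cams()[n]['K']).max())
    im=C[n]['frame']; x,y=[int(v) for v in proj(C[n],ctrl.current_tool_pos())[0]]
    a,b=y-35,x-35; f=np.clip(im[a:a+60,b:b+70,::-1].astype(float)*2,0,255).astype(np.uint8)
    z=cv2.resize(f,None,fx=5.7,fy=5.7,interpolation=cv2.INTER_CUBIC); print(n,'crop origin',b,a)
    cv2.imwrite(f'pics/{n}4.png',z)
a=cv2.imread('pics/side4.png');b=cv2.imread('pics/top4.png');cv2.imwrite('pics/4.png',np.hstack([a,b]))
def tri(us,ut):
    A=[];B=[]
    for n,uv in(('side',us),('top',ut)):
        o,d=ray(C[n],np.array(uv)-offs(n)); d/=np.linalg.norm(d); M=np.eye(3)-np.outer(d,d); A.append(M);B.append(M@o)
    X=np.linalg.lstsq(np.vstack(A),np.hstack(B),rcond=None); return X[0],X[1]
print(tri((388.8,180.9),(457,302.7)))
```

```text
[ 457.17 -304.55  108.33] 5.95 [ 0.   -0.    0.01  0.   -0.    0.  ]
side 0.0 0.0
side crop origin 351 152
top 0.0 0.0
top crop origin 431 257
(array([ 441.91, -264.86,  163.96]), array([120.9]))
```

View pics/4.png

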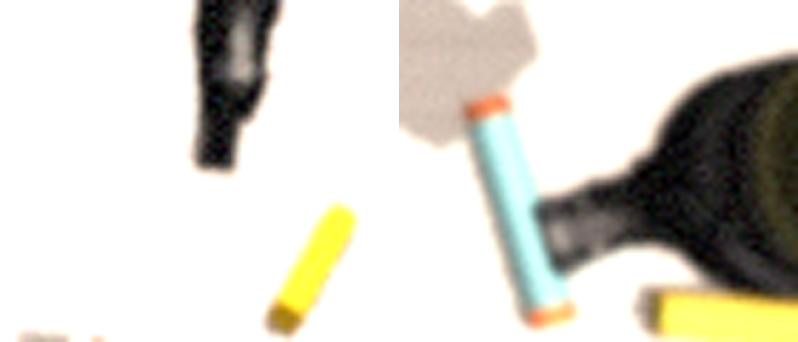

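```bash
cat > dbg.py <<'E'
from plan import *
np.set_printoptions(suppress=True,precision=1)
C=cams()
def show(tag,pos,M,half):
    for dz in(0,13,26,40):
        for n in C:
            pts=np.array([pos+M@np.array([sx*11,sy*half,-dz]) for sx in(-1,1) for sy in(-1,1)])
            print(tag,dz,n,(proj(C[n],pts)+offs(n)).tolist() and np.round(proj(C[n],pts)+offs(n)).astype(int).tolist())
M=down(np.radians(15.5),0,1).as_matrix()
show('shut',np.array([457.1,-304.5,108.3]),M,14)
E
python3 dbg.py
python3 - <<'E'
import cv2,numpy as np
a=cv2.imread('pics/side0.png')[70:160,460:550];b=cv2.imread('pics/top0.png')[390:480,550:640]
f=lambda q:np.clip(cv2.resize(q,(400,400),interpolation=cv2.INTER_CUBIC).astype(float)*2,0,255)
cv2.imwrite('pics/5.png',np.hstack([f(a),f(b)]))
E
```

```text
shut 0 side [[383, 185], [383, 191], [391, 186], [391, 192]]
shut 0 top [[471, 285], [458, 289], [474, 295], [462, 299]]
shut 13 side [[384, 181], [384, 187], [391, 182], [392, 188]]
shut 13 top [[473, 285], [460, 289], [476, 295], [464, 299]]
shut 26 side [[384, 178], [384, 184], [392, 178], [393, 184]]
shut 26 top [[475, 285], [462, 288], [478, 295], [466, 299]]
shut 40 side [[385, 173], [385, 179], [393, 174], [393, 180]]
shut 40 top [[477, 284], [464, 288], [481, 295], [468, 298]][ WARN:0@0.089] global loadsave.cpp:1063 imwrite_ Unsupported depth image for selected encoder is fallbacked to CV_8U.
```

View pics/5.png

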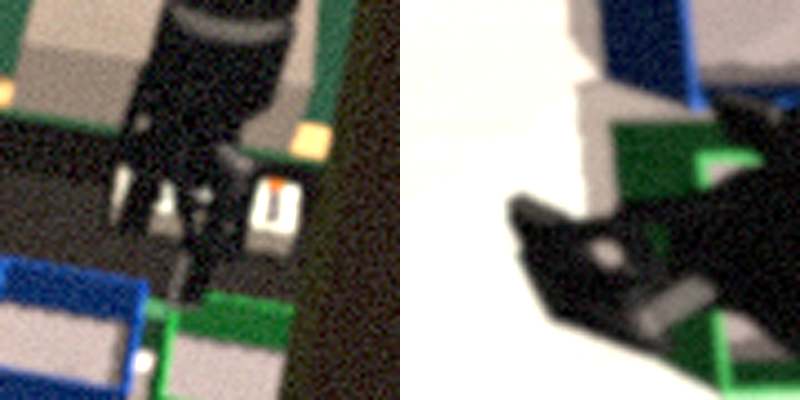

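```bash
cat >> dbg.py <<'E'
print('start')
M=R.from_quat([.97857,.20591,0,0]).as_matrix(); pos=np.array([211.57,-480.46,207.18])
for dz in(0,13,30):
  for n in C:
    for sy in(-1,1):
        pts=np.array([pos+M@np.array([sx*11,sy*50,-dz]) for sx in(-1,1)])
        print(dz,n,sy,np.round(proj(C[n],pts)+offs(n)).astype(int).tolist())
E
python3 dbg.py | sed -n '/start/,$p'
python3 - <<'E'
from cell import *
import cv2,numpy as np
f=lambda q:cv2.resize(q,(400,400),interpolation=cv2.INTER_CUBIC)
c=read_camera('side')['frame'][130:230,340:440,::-1]; d=read_camera('top')['frame'][240:340,420:520,::-1]
cv2.imwrite('pics/6.png',np.hstack([f(c),f(d)]))
print([(round(r['score'],2),r['point']) for r in trace('side','rod_lens')])
E
```

```text
start
0 side -1 [[502, 152], [494, 152]]
0 side 1 [[489, 133], [482, 133]]
0 top -1 [[567, 440], [561, 428]]
0 top 1 [[614, 416], [608, 405]]
13 side -1 [[503, 148], [495, 148]]
13 side 1 [[490, 129], [483, 129]]
13 top -1 [[570, 442], [565, 430]]
13 top 1 [[618, 418], [612, 406]]
30 side -1 [[505, 142], [497, 142]]
30 side 1 [[492, 123], [484, 123]]
30 top -1 [[576, 444], [570, 433]]
30 top 1 [[625, 420], [619, 408]]
[(0.79, [243.4, 394.0]), (0.58, [197.7, 406.5]), (0.47, [215.7, 382.5])]
```

View pics/6.png

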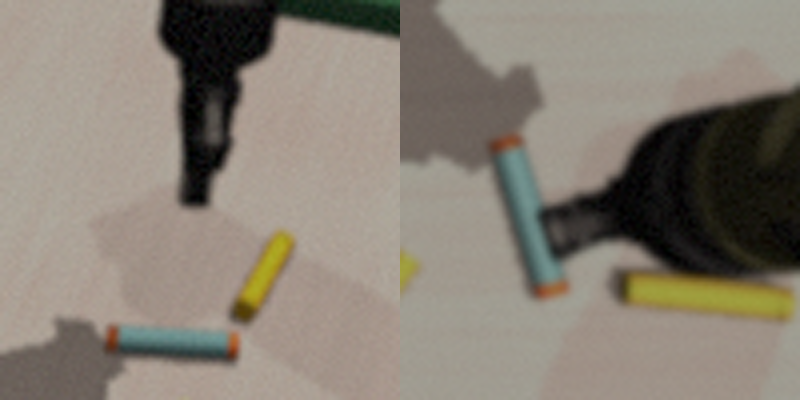

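The jaws shut with nothing in them, and the fingertips in the pictures don't agree with the stated TCP. In side they end about 10 px higher than projected. I'll probe over a clear patch to see where the tips really are.

Run:
```python
from plan import *
np.set_printoptions(suppress=True,precision=2)
P=np.array([525,-235,30.]); 
ctrl.movep(P,ctrl.current_ee_rot()); print(ctrl.current_t(),ctrl.current_tool_pos())
ims=[]
for n in('side','top'):
    c=read_camera(n); t=ctrl.current_tool_pos(); uv=proj(c,[t,[t[0],t[1],0],[t[0],t[1],t[2]+60]])+offs(n); x,y=[int(v) for v in uv[1]]
    k=5;a,b=y-55,x-40; z=cv2.resize(c['frame'][a:a+80,b:b+80,::-1],None,fx=k,fy=k,interpolation=cv2.INTER_CUBIC)
    for q,col in zip(uv,((0,0,255),(0,255,0),(255,0,0))): cv2.circle(z,(int((q[0]-b+.5)*k),int((q[1]-a+.5)*k)),3,col,-1)
    ims.append(z)
cv2.imwrite('pics/7.png',np.hstack(ims))
```

```text
6.7667 [ 524.75 -234.69   29.66]
```

View pics/7.png

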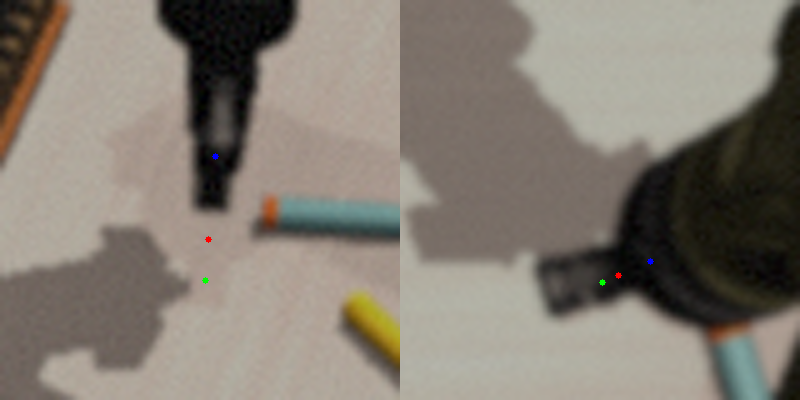

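Run:
```python
from plan import *
np.set_printoptions(suppress=True,precision=2)
print(ctrl.current_tool_pos(),ctrl.current_t())
q=ctrl.current_qpos(); print(q, np.arctan2(-234.69,524.75))
for n in('side','top'):
    c=read_camera(n); im=c['frame'][:,:,::-1].copy()
    def dot(P,col):
        u=proj(c,P)[0]+offs(n); cv2.circle(im,(int(round(u[0])),int(round(u[1]))),2,col,-1)
    t=ctrl.current_tool_pos()
    for k in range(0,400,40): dot(t+[0,0,k],(0,0,255))
    for k in range(0,400,100): dot([0,0,k],(255,0,0)); 
    for P in((300,0,0),(500,0,0),(0,300,0),(0,-300,0),(500,300,0),(500,-300,0)): dot(P,(0,255,0))
    cv2.imwrite(f'pics/{n}8.png',im)
```

```text
[ 525.31 -236.06   31.03] 6.8667
[-0.42  0.47 -0.3   0.79 -0.   -0.69] -0.42055762511823974
```

View pics/side8.png

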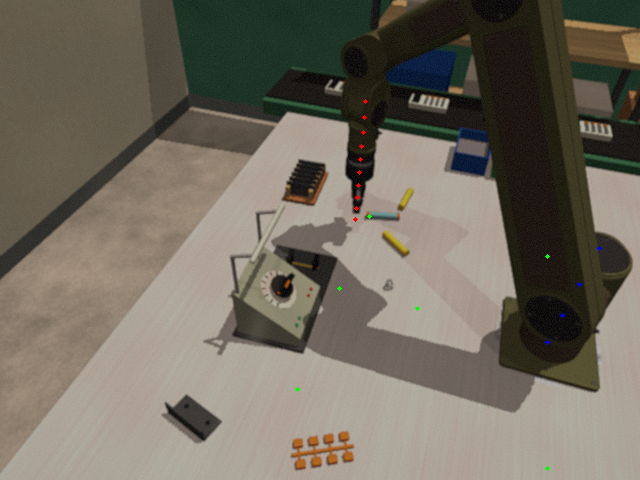

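View pics/top8.png

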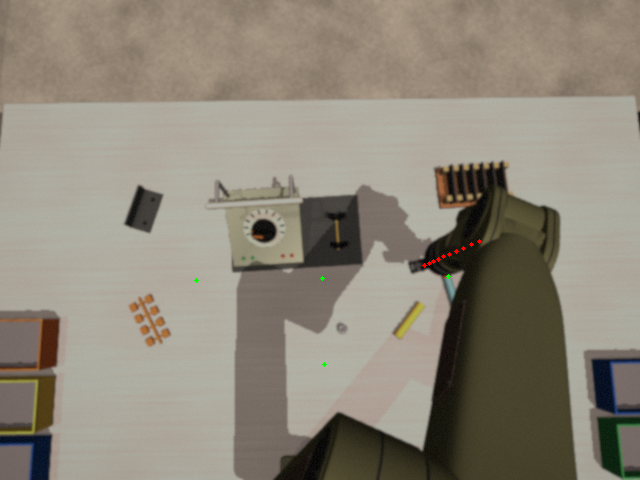

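The top view shows the +y finger about 45 mm off the axis, as if the jaws were still open although the width reads 0. I'll actuate them and look.

Run:
```python
from plan import *
np.set_printoptions(suppress=True,precision=3)
ims=[]
def snap(tag):
    r=[]
    for n in('side','top'):
        c=read_camera(n); t=np.array([525,-235,30.]); uv=proj(c,[t])+offs(n); x,y=[int(v) for v in uv[0]]
        a,b=y-50,x-40; r.append(cv2.resize(c['frame'][a:a+70,b:b+70,::-1],(280,280),interpolation=cv2.INTER_CUBIC))
    ims.append(np.hstack(r))
print(ctrl.current_width(),ctrl.current_t())
j=ctrl.current_qpos(); j[5]+=1.2; ctrl.move_j(j)
snap(0)
set_gripper(1.0); print(ctrl.current_width(),ctrl.current_t()); snap(1)
cv2.imwrite('pics/9.png',np.vstack(ims))
```

```text
0.0008167821157656497 6.9667
1.0024148389625538 8.9583
```

View pics/9.png

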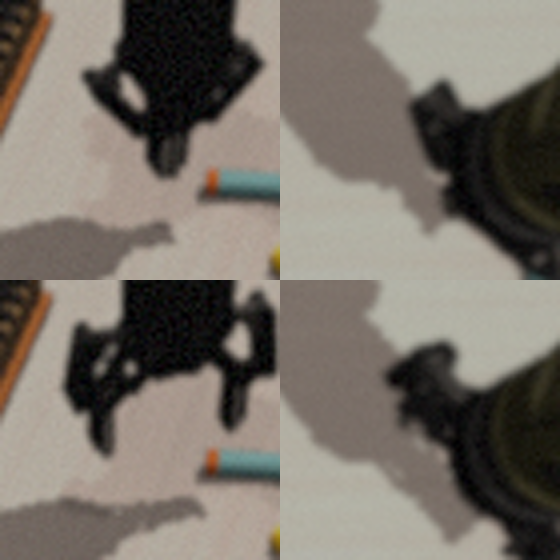

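Shut, the tips end at about (167,175) in the side crop, roughly 23 mm above the reported TCP. That also explains the miss: at TCP z=3 the jaws closed above the rod. I'll check it by touching the table with the fingers shut.

Run:
```python
from plan import *
np.set_printoptions(suppress=True,precision=2)
set_gripper(0.0)
print(ctrl.current_t(),ctrl.current_tool_pos(),ctrl.current_contact_force())
f0=ctrl.current_contact_force()[2]
z=30
for z in [8,0,-6,-10,-13,-16,-19,-22,-25]:
    try: ctrl.line_to([525,-235,z],max_speed=60)
    except Exception as e: print(z,repr(e)); break
    ctrl.wait(0.05); F=ctrl.current_contact_force(); print(z,ctrl.current_tool_pos(),F,round(ctrl.current_t(),2))
    if abs(F[2]-f0)>3: break
```

```text
9.825 [ 525.36 -236.39   31.35] [-0.77  0.02  0.21]
8 [ 524.97 -234.99    7.83] [ 0.61 -0.07  0.42] 10.42
0 [ 524.79 -234.92   -0.2 ] [ 0.62  0.27 -0.14] 10.75
-6 [ 524.76 -234.88   -6.25] [ 0.24  0.36 -0.03] 11.05
-10 [ 524.85 -234.93  -10.16] [-0.11 -0.84  0.75] 11.35
-13 [ 524.86 -234.92  -13.11] [-0.86 -0.74  0.06] 11.65
-16 [ 524.89 -234.95  -16.12] [0.27 0.   0.17] 11.95
-19 [ 524.85 -234.93  -19.14] [0.2  0.57 0.51] 12.25
-22 [ 524.84 -234.94  -22.15] [-0.7   0.23  0.07] 12.55
-25 [ 525.63 -235.28  -24.03] [-1.06  0.83  6.37] 12.85
```

Contact came at a reported z of about -23.3, so the tips are 23.3 mm short of the stated TCP. I'll carry that offset through and grasp again.

```bash
cat >> plan.py <<'E'
D=23.3
def tcp(tip,Rr): return np.array(tip,float)+D*Rr.as_matrix()[:,2]
E
python3 - <<'E'
from plan import *
np.set_printoptions(suppress=True,precision=2)
Rr=down(np.radians(15.5),0,1); q=Rr.as_quat()
ctrl.line_to([525,-235,15],max_speed=200)
X=np.array([458.3,-305.3,0])
ctrl.movep(tcp(X+[0,0,40],Rr),q); set_gripper(1.0); print(ctrl.current_t())
ctrl.line_to(tcp(X+[0,0,3],Rr),max_speed=80); print(ctrl.current_t(),ctrl.current_contact_force())
set_gripper(0.0); print(ctrl.current_width(),ctrl.current_contact_force())
ctrl.line_to(tcp(X+[0,0,120],Rr),max_speed=250); print(ctrl.current_t(),ctrl.current_width(),ctrl.current_contact_force(),ctrl.current_tool_pos())
a,b=[cv2.resize(im,None,fx=2.5,fy=2.5) for im in (read_camera('side')['frame'][120:260,330:490,::-1],read_camera('top')['frame'][220:360,380:540,::-1])]
cv2.imwrite('pics/10.png',np.hstack([a,b]))
E
```

```text
15.225
15.8417 [ 0.42 -0.25  0.06]
0.20866783342220005 [-1.25  0.41  4.36]
17.0917 0.2070854733530896 [-1.06  0.34 -0.68] [ 457.91 -305.03   96.08]
```

View pics/10.png

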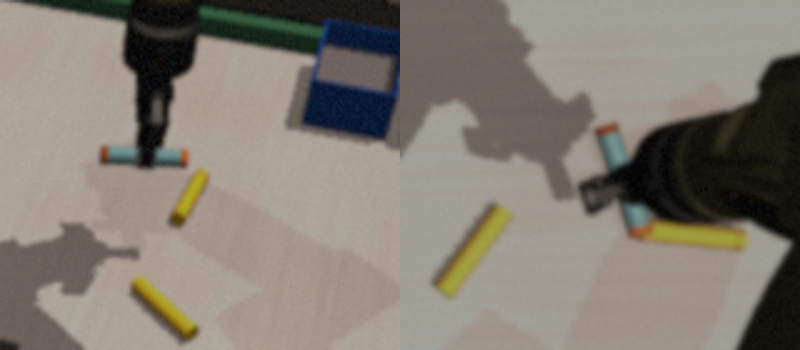

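The rod is held near its middle, at (145,157) in the side crop. Now to the cradle.

Run:
```python
from plan import *
np.set_printoptions(suppress=True,precision=2)
Rr=down(yaw,0.15,1); q=Rr.as_quat(); z=Rr.as_matrix()[:,2]
c=W((-1.5,-163,45))
T=lambda h: c+[0,0,h]+30.3*z
ctrl.movep(T(90),q); print(ctrl.current_t(),ctrl.current_width())
ctrl.line_to(T(12),max_speed=150)
ctrl.line_to(T(2),max_speed=60); ctrl.wait(.05);print(ctrl.current_t(),ctrl.current_contact_force(),ctrl.current_tool_pos()-T(2))
a,b=[cv2.resize(im,None,fx=4,fy=4,interpolation=cv2.INTER_CUBIC) for im in (read_camera('side')['frame'][210:300,260:350,::-1],read_camera('top')['frame'][180:270,290:380,::-1])]
cv2.imwrite('pics/11.png',np.hstack([a,b]))
```

```text
18.375 0.20492273522236668
19.4083 [0.52 0.44 0.24] [0.03 0.06 0.17]
```

View pics/11.png

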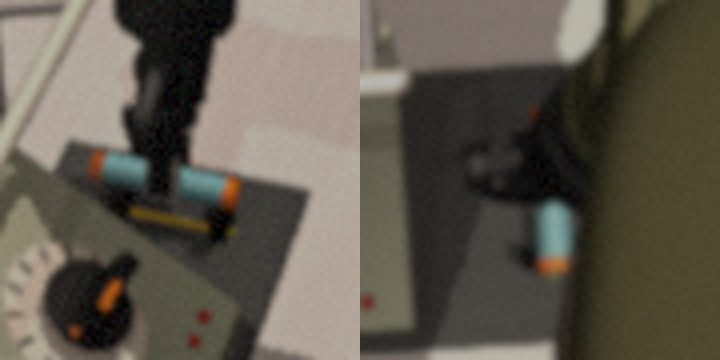

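Run:
```python
from plan import *
np.set_printoptions(suppress=True,precision=2)
Rr=down(yaw,0.15,1); q=Rr.as_quat(); z=Rr.as_matrix()[:,2]
c=W((-1.5,-163,45))
T=lambda h: c+[0,0,h]+30.3*z
for h in(0,-1.5,-3,-4.5):
    ctrl.line_to(T(h),max_speed=40); F=ctrl.current_contact_force(); print(h,F,ctrl.current_t())
    if np.linalg.norm(F)>4: break
C=cams()
ims=[]
for n,(a,b) in(('side',(210,260)),('top',(180,290))):
    im=read_camera(n)['frame'][a:a+90,b:b+90,::-1]; im=cv2.resize(im,None,fx=4,fy=4,interpolation=cv2.INTER_CUBIC)
    for yy in(-10,10):
        pts=(np.array([proj(C[n],W((xx-1.5,-163+(yy if n=='top' else 0),45+(yy if n=='side' else 0))))[0]+offs(n)-[b,a] for xx in(-48,48)])+.5)*4
        cv2.polylines(im,[pts.astype(int)],False,(0,255,0),1)
    ims.append(im)
cv2.imwrite('pics/12.png',np.hstack(ims))
```

```text
0 [0.14 0.02 3.11] 19.7583
-1.5 [-3.14 -0.45 11.2 ] 20.0083
```

View pics/12.png

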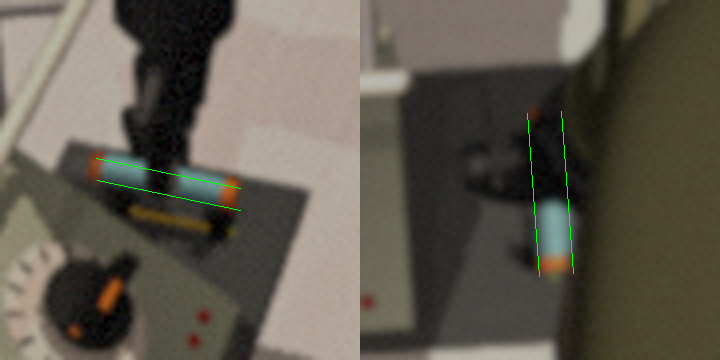

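Contact came at the expected height with little sideways force, so the rod is seated. Releasing.

Run:
```python
from plan import *
np.set_printoptions(suppress=True,precision=2)
Rr=down(yaw,0.15,1); z=Rr.as_matrix()[:,2]
c=W((-1.5,-163,45))
set_gripper(0.6); print(ctrl.current_t(),ctrl.current_contact_force())
ctrl.line_to(c+[0,0,-1]+30.3*z-110*z,max_speed=200); print(ctrl.current_t())
C=cams()
ims=[]
for n,(a,b) in(('side',(210,260)),('top',(180,290))):
    im=read_camera(n)['frame'][a:a+90,b:b+90,::-1]; im=cv2.resize(im,None,fx=4,fy=4,interpolation=cv2.INTER_CUBIC); ims.append(im)
cv2.imwrite('pics/13.png',np.hstack(ims))
# plan selector
for phi in(-84,36):
    Rs=sel_R(phi,1)
    for h in(90,-16): print(phi,h,ctrl.solve_ik(tcp(W(G0+h*n_ if False else G0+h*np.array([-.5736,0,.8192])),Rs),Rs.as_quat()))
```

```text
20.5333 [ 0.26  0.3  -0.42]
21.2333
-84 90 [ 0.32 -0.03 -0.8   0.21 -0.15 -1.24]
-84 -16 [ 0.28  0.2  -0.84 -0.07 -0.13 -1.27]
36 90 [ 0.32 -0.03 -0.8   0.21 -0.15  0.85]
36 -16 [ 0.28  0.2  -0.84 -0.07 -0.13  0.82]
```

View pics/13.png

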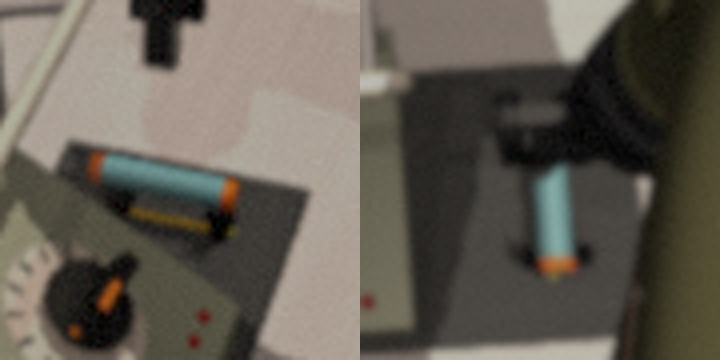

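The rod rests in the Vs, at (165,175) in side and (553,210) in top. Next is the selector hover, going round the lamp on the low side.

Run:
```python
from plan import *
np.set_printoptions(suppress=True,precision=2)
Rs=sel_R(-84,1); q=Rs.as_quat()
ctrl.movep(tcp(W((-120,-110,210)),Rs),q); print(ctrl.current_t())
ctrl.movep(tcp(W(G0+45*n),Rs),q); print(ctrl.current_t(),ctrl.current_qpos(),ctrl.current_contact_force())
ims=[]
C=cams()
for nm,(a,b) in(('side',(220,220)),('top',(170,200))):
    im=read_camera(nm)['frame'][a:a+120,b:b+120,::-1]; im=cv2.resize(im,None,fx=3.3,fy=3.3,interpolation=cv2.INTER_CUBIC)
    for h in(-20,10,45):
        u_=(proj(C[nm],W(G0+h*n))[0]+offs(nm)-[b,a]+.5)*3.3; cv2.circle(im,tuple(u_.astype(int).tolist()),2,(0,255,0),-1)
    ims.append(im)
cv2.imwrite('pics/14.png',np.hstack(ims))
```

```text
22.5083
23.1333 [ 0.3   0.06 -0.83  0.09 -0.14 -1.26] [-0.43 -0.54 -0.49]
```

View pics/14.png

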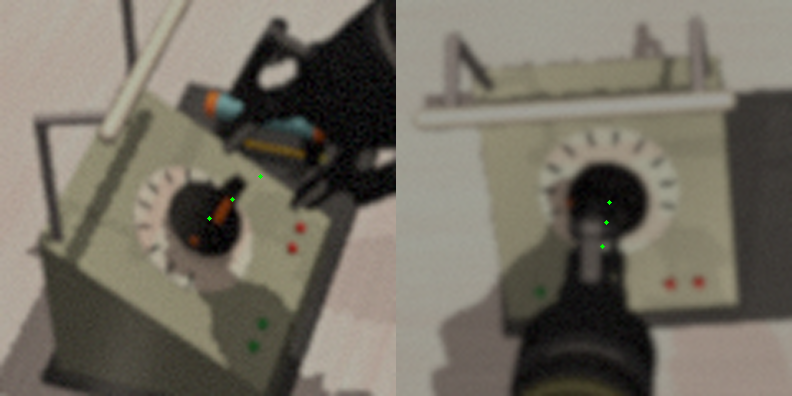

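The finger midpoint lines up with the selector's axis in both views. Going in to grip the bar.

Run:
```python
from plan import *
np.set_printoptions(suppress=True,precision=2)
Rs=sel_R(-84,1)
Rw=np.c_[Rt@u,Rt@[0,1,0],Rt@n]
ff=lambda: Rw.T@ctrl.current_contact_force()
ctrl.line_to(tcp(W(G0-14.5*n),Rs),max_speed=100); print(ctrl.current_t(),'F(up,y,n)',ff())
set_gripper(0.0); ctrl.wait(.1); print(ctrl.current_t(),ctrl.current_width(),ff(),Rw.T@(ctrl.current_tool_pos()-tcp(W(G0-14.5*n),Rs)),ctrl.current_ft_torque())
```

```text
23.975 F(up,y,n) [-0.05  0.3   0.03]
24.5167 0.12481943785629916 [ 1.19 -0.28  7.39] [0.83 0.08 0.4 ] [-0.15  0.4  -0.07]
```

Run:
```python
from plan import *
np.set_printoptions(suppress=True,precision=2)
Rs=sel_R(-84,1)
Rw=np.c_[Rt@u,Rt@[0,1,0],Rt@n]
ff=lambda: Rw.T@ctrl.current_contact_force()
for h in(6,9,11):
    ctrl.line_to(tcp(W(G0-(14.5+h)*n),Rs),max_speed=40); ctrl.wait(.1)
    F=ff();print(h,ctrl.current_t(),F,Rw.T@(ctrl.current_tool_pos()-tcp(W(G0-14.5*n),Rs)))
    if F[2]>22: break
```

```text
6 24.9167 [0.35 0.29 7.97] [ 0.82  0.1  -5.7 ]
9 25.2667 [ 0.34  0.06 10.71] [ 0.81  0.1  -8.4 ]
11 25.6167 [-1.6  -1.34 36.22] [ 0.88  0.08 -8.66]
```

Fully in: 9.1 mm of travel, then the force rises. I'll ease back 1 mm and turn +120° about the tool axis.

Run:
```python
from plan import *
np.set_printoptions(suppress=True,precision=3)
Rw=np.c_[Rt@u,Rt@[0,1,0],Rt@n]
ff=lambda: Rw.T@ctrl.current_contact_force()
P=tcp(W(G0-24.5*n),sel_R(-84,1))
ctrl.line_to(P,max_speed=40); print(ff())
j0=ctrl.solve_ik(P,sel_R(-84,1).as_quat()); print(j0,ctrl.current_qpos())
for d in(24,72,120):
    j=np.array(j0); j[5]+=np.radians(d); ctrl.move_j(j); ctrl.wait(.1)
    t=ctrl.current_tool_pos(); print(d,round(ctrl.current_t(),2),ff(),ctrl.current_ft_torque(),Rw.T@(t-P),ctrl.current_width())
    if np.linalg.norm(ff())>45: print('stop');break
```

```text
[-0.906 -2.    24.074]
[ 0.278  0.216 -0.842 -0.086 -0.131 -1.277] [ 0.278  0.212 -0.843 -0.085 -0.131 -1.277]
24 26.45 [-1.785 -0.411 24.362] [-0.026  0.826 -0.06 ] [0.151 0.358 1.458] 0.12511977571964616
72 27.37 [-2.206  1.584 25.312] [0.436 1.035 0.324] [-0.697  1.544  1.469] 0.12357996124765903
120 28.28 [-2.278  5.324 23.126] [0.893 1.03  0.61 ] [-0.336  2.963  1.481] 0.12384762171733875
```

Run:
```python
from plan import *
np.set_printoptions(suppress=True,precision=3)
Rw=np.c_[Rt@u,Rt@[0,1,0],Rt@n]
ff=lambda: Rw.T@ctrl.current_contact_force()
Rs=sel_R(36,1); off=np.array([0,3.0,0])
ctrl.line_to(tcp(W(G0-14.5*n+off),Rs),max_speed=30); ctrl.wait(.35); print(ctrl.current_t(),ff(),ctrl.current_width(),Rw.T@(ctrl.current_tool_pos()-tcp(W(G0-14.5*n),Rs)),ctrl.current_ft_torque())
set_gripper(0.6); print(ctrl.current_t(),ff())
ctrl.line_to(tcp(W(G0+75*n+off),Rs),max_speed=200)
ctrl.movep(tcp(W((-200,-60,250)),Rs),Rs.as_quat()); print(ctrl.current_t())
ims=[]
for nm,(a,b) in(('side',(220,220)),('top',(170,220))):
    im=read_camera(nm)['frame'][a:a+120,b:b+150,::-1];cv2.imwrite(f'pics/raw_{nm}.png',im); im=cv2.resize(im,None,fx=2.66,fy=2.66,interpolation=cv2.INTER_CUBIC); ims.append(im)
cv2.imwrite('pics/15.png',np.hstack(ims))
```

```text
29.1333 [-1.369  1.616  3.873] 0.1259606454527935 [-0.369  3.085 -0.175] [0.247 0.735 0.152]
29.6 [-0.189 -0.301  0.157]
30.8917
```

View pics/15.png

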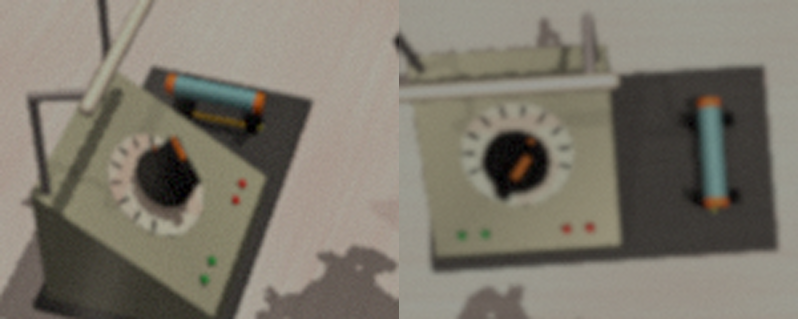

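The rod is in the Vs and the pointer now points up and to the right. I'll measure its angle.

Run:
```python
from plan import *
C={nm:read_camera(nm) for nm in('side','top')}
for nm,(a,b,c,d) in(('top',(200,250,235,295)),('side',(250,315,255,305))):
    f=C[nm]['frame'].astype(int); m=np.zeros(f.shape[:2],np.uint8); s=f[a:b,c:d]
    m[a:b,c:d]=((s[...,0]-s[...,2]>35)&(s[...,0]-s[...,1]>25))
    k,l,st,ce=cv2.connectedComponentsWithStats(m)
    for i in range(1,k):
        if st[i,4]<3: continue
        for h in(20,47):
            o,dd=ray(C[nm],ce[i]-offs(nm)); o=Rt.T@(o-t0); dd=Rt.T@dd
            P0=np.array([0,0,92.5])+n*h; X=o+dd*(n@(P0-o))/(n@dd)-P0; q=(X@u,X[1])
            print(nm,ce[i].round(1),st[i,4],'h',h,np.round(q,1),'r',round(np.hypot(*q),1),'ang',round(np.degrees(np.arctan2(-q[1],q[0])),1))
im=cv2.resize(C['top']['frame'][200:255,230:300,::-1],None,fx=10,fy=10,interpolation=cv2.INTER_CUBIC);cv2.imwrite('pics/16.png',im)
```

```text
top [269.  222.5] 6 h 20 [ 20.7 -12.7] r 24.3 ang 31.4
top [269.  222.5] 6 h 47 [ 32.5 -15.2] r 35.9 ang 25.1
top [265.4 232.7] 46 h 20 [-2.9 -2.6] r 3.8 ang 138.1
top [265.4 232.7] 46 h 47 [ 9.6 -5.4] r 11.0 ang 29.6
side [283.2 251.8] 17 h 20 [ 34.7 -81.8] r 88.9 ang 67.0
side [283.2 251.8] 17 h 47 [ 41.8 -56.6] r 70.4 ang 53.5
side [286.7 275.4] 29 h 20 [  3.1 -28.7] r 28.8 ang 83.8
side [286.7 275.4] 29 h 47 [11.3 -5.2] r 12.4 ang 24.7
```

View pics/16.png

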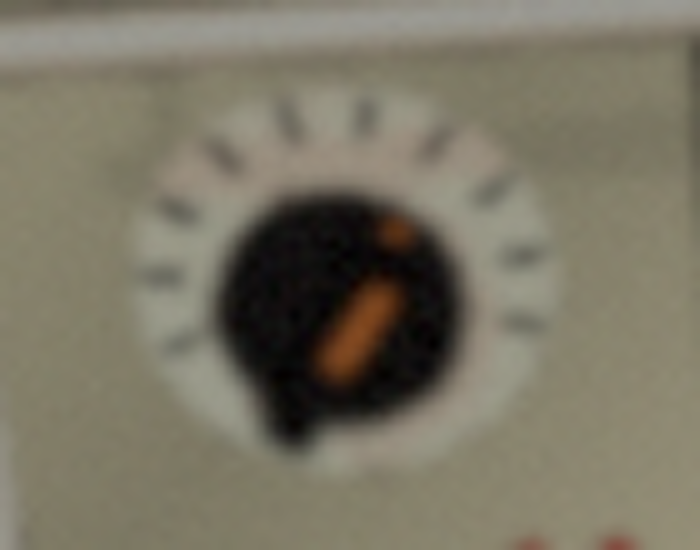

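The pointer reads about 33° from the up-slope direction, against 36° for tick 6. The neighbouring tick is at 12°, so this is five clicks from tick 1 (-84°). The bar mark is consistent between the two views only at the popped-out height. One last full look.

Run:
```python
from plan import *
A=read_camera('side')['frame'];B=read_camera('top')['frame']
cv2.imwrite('pics/17.png',np.hstack([cv2.resize(q[:,:,::-1],(400,300),interpolation=cv2.INTER_AREA) for q in(A,B)]))
print(ctrl.current_t(),ctrl.current_contact_force())
for n,im in(('side',A),('top',B)):
    for q in('lens_rack','sprue','bracket'):
        r=trace(n,q); print(n,q,[(round(d['score'],2),np.round(d['point']).tolist()) for d in r[:2]])
```

```text
31.1917 [ 0.55308821 -0.11290416  0.25701719]
side lens_rack [(0.89, [181.0, 308.0])]
side sprue [(0.7, [449.0, 327.0])]
side bracket [(0.8, [417.0, 196.0]), (0.74, [286.0, 284.0])]
top lens_rack [(0.55, [186.0, 473.0])]
top sprue [(0.73, [325.0, 153.0])]
top bracket [(0.9, [211.0, 144.0]), (0.29, [230.0, 288.0])]
```

View pics/17.png

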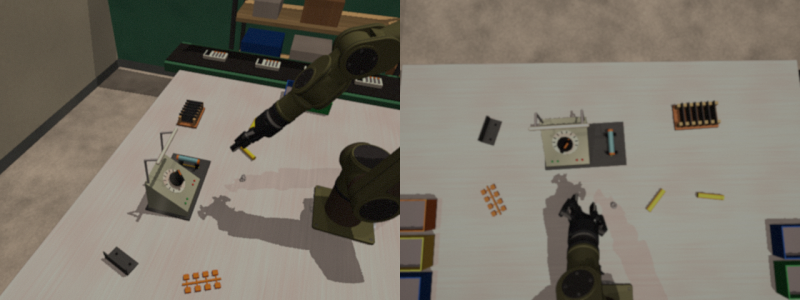

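The full view shows the rack, sprue, bracket and spring where they started, the arm clear of everything, and the rod in the cradle.

```bash
python3 -c "
from cell import *
print(ctrl.current_t()); print(job.hand_in())"
```

```text
31.4917
the job is handed in; nothing more can be done
None
```

I laid the blue rod lens in the V cradle and let go of it. I then pushed the selector fully in (about 9.1 mm), turned it 120° clockwise, let it pop back out and released it. The job was handed in at 31.5 s of the 51 s allowed.

**What the last checks showed**
- **Rod:** it lies lengthwise in both Vs in both camera views.
- **Selector angle:** the pointer went from tick 1 to tick 6, counting the first rest as tick 0. It read about 29–34° against a nominal 36°. The next rest, tick 5, is at 12°, so the count of five is clear, but the reading is a few degrees low.
- **Selector popped out:** the bar's orange mark agrees between the two views only at the popped-out height.
- **Bystanders:** the rack, sprue and bracket traced within a few pixels of where they started. The trained network did not find the battery spring in top, so I checked it only by eye, and it looked unmoved.
- **Arm:** contact force was about zero when I handed in.

**What disagreed or failed**
- **First grasp missed:** it closed on nothing. The real fingertips sit 23 mm behind the reported TCP, which I confirmed by touching the table lightly (about 6 N). I corrected every later move for this.
- **Sideways drift:** the tool moved about 3 mm sideways during the turn, with about 5 N of side force.
- **Push force:** the tool force peaked at 36 N along the selector's axis at the end stop, and I backed off before turning.

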